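# Unclamp the tube rack and hold it level above the mixer

## Robot

A 6-joint arm with a two-finger parallel gripper is mounted at the origin on the work surface. World frame = base frame: x ahead of the robot, y to its left, z up, the work surface at z = 0. Lengths are in m, angles in degrees, forces in N, time in s.
With the tool pointing down it reaches from about 0.35 to 0.875 m from the base axis. Payload 4.2 kg.
Tool frame: the origin (TCP) lies between the finger pads; the fingertips stand robot.tip_reach ahead of it and the grasp point (between the pads) lies 8 mm behind it (robot.tip_reach is the distance from the TCP to the fingertips, in m); z points along the fingers, y is the line along which they close (so a half turn about z gives the same grasp; the last joint's range is limited). The gripper opens to 87 mm and grips with 3 to 60 N. Pads are 19 mm wide; open, the fingers measure 117 mm over their backs; the gripper's body (75 mm by 190 mm) begins 51 mm behind the grasp point.
Start: joints at [90.161, 22.042, 0.453, 0, -68.411, -14.817], TCP at [0.158, 0.605, 0.234] pointing down, gripper open.
Joint ranges: [-179.83, 179.83], [-69.29, 118.12], [-61.27, 80.66], [-181.25, 117.63], [-171.15, -9.14], [-177.46, 177.46]. Speed limits (degrees/s): [159.86, 159.86, 180, 180, 180, 180].

## Interface

Orientations are given as a 3x3 rotation matrix whose columns are the frame's x, y, z axes.
In Python, from plant import robot, optics gives the robot as it stands.
- The arm moves only by the tool jog_arm, never from a script. Its arguments are lists of equal length, an entry for each row: "translation": the shift along the tool's x, y, z in m, a list of three; "roll": the turn about the tool's z in rad. A call has 1 to 5 rows; each row shifts and turns the commanded pose from where the row before left it, along the tool's axes as they then stand; what a row does not reach is not made up. A row lasts 1/12 s, in which the tool goes at most 41.7 mm and 7.16 degrees, less where a joint would pass 70% of its speed; a pose out of reach is approached as far as the arm can. A call is refused whole if a number of a shift passes 0.0417 or a number of a turn 0.125, either way. A call with a gripper value outside its range is refused whole. "fingers" is the finger opening in m, from 0 to 0.087, set as the call begins (left out, the last holds). The fingers move at their own pace and stop on an object; the grip force is fixed at half the most. Time passes only in rows, so rows that do not move let the fingers close. It gives the time, the measured TCP pose, the force, the opening and the grip force at its end, in the units of the state.
- robot.get_obs(): the state, without advancing time (a new reading comes with each control period).
- optics.get_image(name): name is "side" or "top" or "wrist"; returns the picture (480x640x3 uint8, red, green, blue); there is no depth.
- optics.camera_params(name): a dict with "camera_matrix" (3x3 intrinsics, pixels), "k1" (the pictures are not rectified: a ray, as slopes to the right and down, at radius r is drawn at 1 + k1 r^2 times it, then the intrinsics apply), "rvec" (rotation vector, rad) and "tvec" (3), from world to camera coordinates, as OpenCV has them. Camera axes: x right, y down, z forward; pixel columns grow to the right and rows downward; lengths in m; the calibration is good to about 2 mm. A picture is of the moment at which its call begins: read the wrist's pose just before it. camera_params takes no time and is no camera call; for the wrist camera it gives the pose at the moment of the call.
- robot.finish_job(): hands the job in; it is judged then, once.
The state is a dict: "time_s": time; "q": joint angles; "qd": joint speeds; "joint_torque": joint torques, N m; "position": TCP position; "tcp_rot": TCP orientation; "ft_force": force on the tool from outside, world axes, zero at the start; "ft_torque": the same for the moment, N m; "opening": finger opening in m; "finger_force": force on a finger pad.
Only numpy, scipy, OpenCV 4.12 (cv2) and the standard library are available. Lean on these libraries where they do the work, as an engineer would, in place of code of your own. Each camera call takes 0.05 s, during which the arm holds its last target. There are 200 camera calls.

## Task

The blood tube rack is clamped to the deck of the bench mixer. Turn all three clamp knobs counterclockwise to their end stops while the rack stays on the deck, then lift the rack by its carrying handle straight up, about 10 cm above the deck, and keep it there level and still. Finish while holding the rack in the air (do not put it down or let go), and leave the bottle, the pot and the spare tube block alone.

Things in the scene. Friction and masses are not known exactly. Their poses are not given: they have to be found in the camera images.
- deck (a point): Point on the mixer's deck top, 50 mm above the table, under the rack's middle. The mixer: fixed low white machine with a bare metal deck, 200 x 290 mm in plan. Here x points from the front clamp towards the rack, y towards the left clamp, z up. The clamps' upright axes stand at y +110 mm (left), y -110 mm (right) and x -85 mm (front).
- clamp_left_grip (a point): Left (+y) clamp knob: middle of its grip bar, on the turning axis, 85 mm above the deck. The black bar is 44 long, 14 wide, 28 mm high (13 mm of it above this point), on a steel spindle. x here is the direction of the bar, and of the steel toe low down that reaches 44 mm out over the rack's base plate; x turns with the knob. The rack's wall (45 mm high) stands 48 mm from the axis.
- clamp_right_grip (a point): The same for the right clamp knob.
- clamp_front_grip (a point): The same for the front clamp knob (rack's wall 50 mm from the axis).
- clamp_left (a joint): Angle of the left clamp knob in rad: 0 = toe pointing straight at the rack (clamped), grows counterclockwise seen from above, 1.4 = end stop, toe clear of the rack. Starts between 0 and 0.3; stiff (about 0.05 N m), stays where it is left.
- clamp_right (a joint): The same for the right clamp knob.
- clamp_front (a joint): The same for the front clamp knob.
- rack_grip (a point): Point of the rack's carrying handle straight above its balance point: grip here. The handle is a bare aluminium bar along y, 12 wide, 14 high, 106 mm long between its uprights, its underside 19 mm above the tube caps. This point is at its mid height, 98 mm above the rack's underside, 11 mm from the bar's middle towards the end filled with tubes. x across the bar, z up.
- rack: The rack, one rigid piece of 0.3 to 0.5 kg: black base plate 100 x 150 x 7 mm, upper part 70 x 122 mm and 45 mm high; six tubes with caps up to 72 mm fill its left (+y) end and middle, 21 mm either side of the handle; the wells at the other end are empty. Origin at the centre of its underside (on the deck at the start), y along the handle to the filled end.
- mixer: The mixer, fixed; origin at the centre of its underside on the table, axes as for the deck point.
- spray_mid (a point): Bystander: middle of a white bottle, 60 mm in diameter, 130 mm high; stands to the right (-y) of the mixer.
- pot_mid (a point): Bystander: middle of an open grey pot, 72 mm in diameter, 80 mm high; stands to the right (-y) of the mixer.
- spare_block_mid (a point): Bystander: middle of an empty black tube block 100 x 100 x 35 mm; lies to the left (+y) of the mixer.
Not all that is in view belongs to the job. There is more than one size of the rack; the one meant has the size given above.

How it is judged:
By the outcome, as a careful person would: the job done as asked, in the order asked, and still so for the second after the job is handed in, while the arm keeps its last pose, push and grip.
It also fails if it takes over 72 s, if anything falls off the work surface, if the arm or the gripper's body presses on something with over 40 N, if the wrist force passes 120 N, or if a joint passes its speed limit or range.

## Working session

There is one attempt and no reset: what is moved stays moved. The work goes in short steps, Python scripts to look and compute and a tool call to move; the robot and the scene stay as the last step left them, time stands still between calls to the robot, and variables do not carry over. Pictures are saved under pics/ and viewed, at most 10 in all, crops included, and the job is handed in when it is done.

Besides the shell and the picture viewer there is one more tool, called in YAML: its name, and indented under it one key for each argument. jog_arm: Moves the arm, as the interface text tells. Its arguments: {"type":"object","properties":{"translation":{"type":"array","items":{"type":"array","items":{"type":"number"}}},"roll":{"type":"array","items":{"type":"number"}},"fingers":{"type":"number"}},"required":["translation","roll"]}

```bash
ls; mkdir -p pics; python3 - <<'E'
from plant import robot, optics
import cv2
o=robot.get_obs(); print(o['position'],o['tcp_rot'],o['time_s'],robot.tip_reach)
for n in ("top","side"):
    cv2.imwrite(f"pics/{n}0.png",optics.get_image(n)[:,:,::-1]); p=optics.camera_params(n); print(n,p)
E
```

```text
pics
[0.15794959 0.60409302 0.23244703] [[ 9.67417206e-01 -2.53187103e-01 -4.90524187e-04]
 [-2.53187565e-01 -9.67414708e-01 -2.19974493e-03]
 [ 8.24067329e-05  2.25226572e-03 -9.99997460e-01]] 0.0 0.011
top {'camera_matrix': array([[601.36778264,   0.        , 315.73081453],
       [  0.        , 601.36778264, 234.84564419],
       [  0.        ,   0.        ,   1.        ]]), 'k1': -0.16215668949758383, 'rvec': array([ 2.11438967, -2.13642447,  0.19637363]), 'tvec': array([0.01721135, 0.55869106, 1.7778288 ])}
side {'camera_matrix': array([[564.04578547,   0.        , 311.07149192],
       [  0.        , 564.04578547, 240.47283323],
       [  0.        ,   0.        ,   1.        ]]), 'k1': -0.08073926395797804, 'rvec': array([ 0.26438089, -2.80065995,  1.21008028]), 'tvec': array([0.52877634, 0.16051296, 1.3056051 ])}
```

View pics/top0.png

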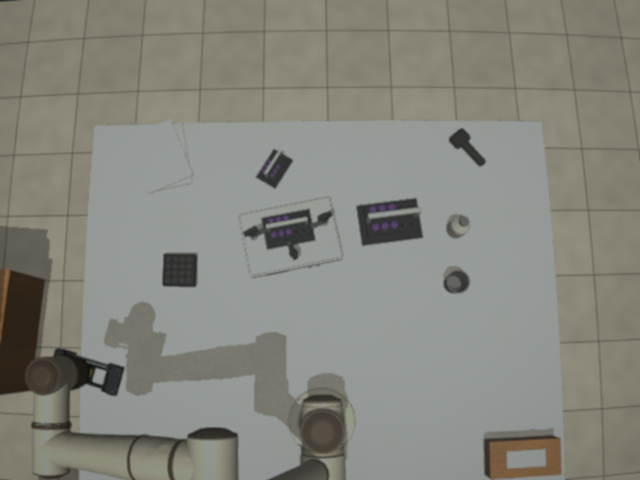

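View pics/side0.png

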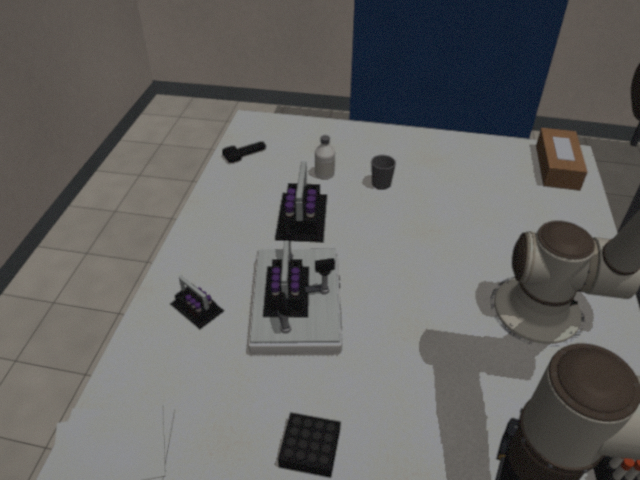

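The top view shows three rack-like objects: a small rack at (274,167), the rack clamped on the mixer at (288,230), and a large rack at (390,222). The one on the mixer matches the description. Its knobs are at about (252,232) left, (322,217) right and (294,250) front. In the side view they are hidden or visible at (284,320) left and (325,268) front.

```bash
cat > h.py <<'E'
import numpy as np, cv2
from plant import robot, optics
def ray(p,uv):
    K=p['camera_matrix'];d=np.array([p['k1'],0,0,0,0.])
    n=cv2.undistortPoints(np.array([[uv]],float),K,d)[0,0]
    R=cv2.Rodrigues(p['rvec'])[0]
    return -R.T@p['tvec'].ravel(), R.T@np.r_[n,1]
def onz(p,uv,z):
    c,d=ray(p,uv); return c+d*(z-c[2])/d[2]
def proj(p,X):
    return cv2.projectPoints(np.array(X,float).reshape(-1,3),p['rvec'],p['tvec'],p['camera_matrix'],np.array([p['k1'],0,0,0,0.]))[0][:,0]
def yaw(R): return np.degrees(np.arctan2(R[1,0],R[0,0]))
E
python3 - <<'E'
from h import *
np.set_printoptions(precision=4,suppress=True)
p=optics.camera_params('top')
im=cv2.imread('pics/top0.png')
c=im[185:290,225:435]; cv2.imwrite('pics/crop0.png',cv2.resize(c,None,fx=3.8,fy=3.8,interpolation=cv2.INTER_CUBIC))
for n,uv,z in [('c1',(239,213),.05),('c2',(331,197),.05),('c3',(343,260),.05),('c4',(254,277),.05),('L',(252,232),.135),('R',(322,217),.135),('F',(294,250),.135),('h',(288,222),.155)]:
    print(n,onz(p,uv,z))
w=optics.camera_params('wrist'); R=cv2.Rodrigues(w['rvec'])[0]; o=robot.get_obs()
print('cam in tool',o['tcp_rot'].T@(-R.T@w['tvec'].ravel()-o['position'])); print(o['tcp_rot'].T@R.T); print(w['camera_matrix'],w['k1'],yaw(o['tcp_rot']))
E
```

```text
c1 [0.6299 0.2466 0.05  ]
c2 [ 0.6773 -0.0369  0.05  ]
c3 [ 0.4809 -0.0702  0.05  ]
c4 [0.4319 0.1987 0.05  ]
L [0.5537 0.1968 0.135 ]
R [ 0.5961 -0.0073  0.135 ]
F [0.4995 0.0748 0.135 ]
h [0.5781 0.091  0.155 ]
cam in tool [ 0.0699  0.001  -0.1514]
[[ 0.0005 -0.9653 -0.261 ]
 [ 1.      0.0001  0.0015]
 [-0.0015 -0.261   0.9653]]
[[419.9087   0.     318.1914]
 [  0.     419.9087 236.6557]
 [  0.       0.       1.    ]] -0.026687778178402292 -14.664521630592418
```

View pics/crop0.png

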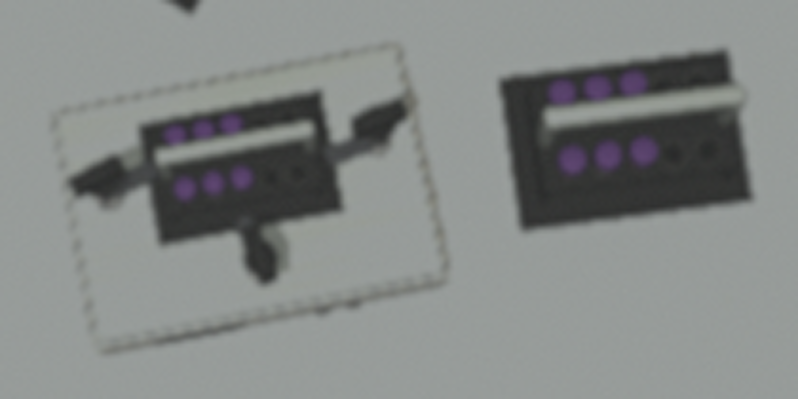

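The crop confirms the choice. The mixer rack has purple caps at its left end and black knobs at crop pixels (98,180), (380,120) and (262,255). The larger rack stands free on the table. I'll go above the mixer now.

jog_arm:
  translation:
    - [0.0265,0.021,-0.005]
    - [0.0265,0.021,-0.005]
    - [0.0265,0.021,-0.005]
    - [0.0265,0.021,-0.005]
    - [0.0265,0.021,-0.005]
  roll: [0,0,0,0,0]
  fingers: 0.045

```text
time_s: 0.52
position: [0.2602, 0.4679, 0.2583]
tcp_rot: [[0.968, -0.253, -0.0], [-0.253, -0.968, -0.001], [-0.0, 0.001, -1.0]]
ft_force: [0.6, 0.9, -0.2]
opening: 0.0611
finger_force: 0.0
```

jog_arm:
  translation:
    - [0.0265,0.021,-0.005]
    - [0.0265,0.021,-0.005]
    - [0.0265,0.021,-0.005]
    - [0.0265,0.021,-0.005]
    - [0.0265,0.021,-0.005]
  roll: [0,0,0,0,0]

```text
time_s: 0.93
position: [0.3618, 0.3327, 0.2835]
tcp_rot: [[0.968, -0.253, -0.0], [-0.253, -0.968, -0.0], [-0.0, 0.0, -1.0]]
ft_force: [0.4, 0.8, 0.4]
opening: 0.0453
finger_force: 0.0
```

jog_arm:
  translation:
    - [0.0265,0.021,-0.005]
    - [0.0265,0.021,-0.005]
    - [0.0265,0.021,-0.005]
    - [0.0265,0.021,-0.005]
    - [0.0265,0.021,-0.005]
  roll: [0,0,0,0,0]

```text
time_s: 1.35
position: [0.4634, 0.1977, 0.3086]
tcp_rot: [[0.967, -0.253, -0.001], [-0.253, -0.967, -0.0], [-0.0, 0.0, -1.0]]
ft_force: [-0.6, 1.3, 0.6]
opening: 0.0449
finger_force: 0.0
```

jog_arm:
  translation:
    - [0.0265,0.021,-0.005]
    - [0.0265,0.021,-0.005]
    - [0.0265,0.021,-0.005]
    - [0.0265,0.021,-0.005]
    - [0.0265,0.021,-0.005]
  roll: [0,0,0,0,0]

```text
time_s: 1.77
position: [0.5651, 0.0626, 0.3334]
tcp_rot: [[0.967, -0.253, -0.001], [-0.253, -0.967, -0.0], [-0.001, 0.0, -1.0]]
ft_force: [-0.4, 0.4, -0.2]
opening: 0.045
finger_force: 0.0
```

jog_arm:
  translation:
    - [0,0,0]
    - [0,0,0]
    - [0,0,0]
    - [0,0,0]
    - [0,0,0]
  roll: [0.114,0.114,0.114,0.114,0.114]

```text
time_s: 2.18
position: [0.5644, 0.064, 0.3329]
tcp_rot: [[0.673, -0.739, -0.001], [-0.739, -0.673, -0.0], [-0.001, 0.001, -1.0]]
ft_force: [-0.2, 0.3, 0.7]
opening: 0.045
finger_force: 0.0
```

jog_arm:
  translation:
    - [0,0,0]
    - [0,0,0]
    - [0,0,0]
    - [0,0,0]
    - [0,0,0]
  roll: [0.114,0.114,0.114,0.114,0.114]

```text
time_s: 2.6
position: [0.5643, 0.0642, 0.3329]
tcp_rot: [[0.168, -0.986, -0.001], [-0.986, -0.168, -0.0], [-0.0, 0.001, -1.0]]
ft_force: [0.2, -0.3, -0.0]
opening: 0.0451
finger_force: 0.0
```

jog_arm:
  translation:
    - [0,0,0]
    - [0,0,0]
  roll: [0,0]

```text
time_s: 2.77
position: [0.5644, 0.0642, 0.3331]
tcp_rot: [[0.177, -0.984, -0.001], [-0.984, -0.177, -0.0], [0.0, 0.001, -1.0]]
ft_force: [0.2, -0.5, 0.7]
opening: 0.0448
finger_force: 0.0
```

```bash
python3 - <<'E'
from h import *
import json
p=optics.camera_params('wrist'); im=optics.get_image('wrist')[:,:,::-1]
cv2.imwrite('pics/w1.png',im)
json.dump({k:np.asarray(v).tolist() for k,v in p.items()},open('w1.json','w'))
E
```

```text
(no output)
```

View pics/w1.png

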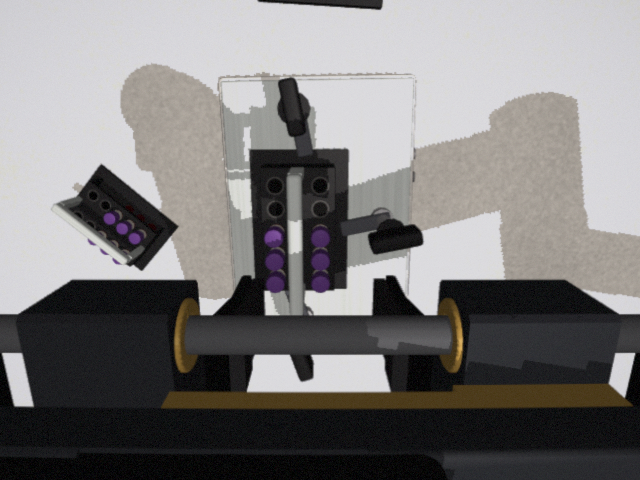

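The wrist view shows the right knob at about (291,107), the front knob at about (397,237), and the left knob's far end at about (302,370) behind the gripper. The handle runs from (295,170) to (297,310). I'll zoom in on the knobs.

```bash
python3 - <<'E'
from h import *
im=cv2.imread('pics/w1.png')
def c(x,y,w=80,h=80,f=5): 
    g=np.clip(im[y:y+h,x:x+w].astype(float)*1.8,0,255).astype(np.uint8)
    return cv2.resize(g,None,fx=f,fy=f,interpolation=cv2.INTER_CUBIC)
m=np.hstack([c(251,67),c(355,195)])
cv2.imwrite('pics/m1.png',m)
E
```

```text
(no output)
```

View pics/m1.png

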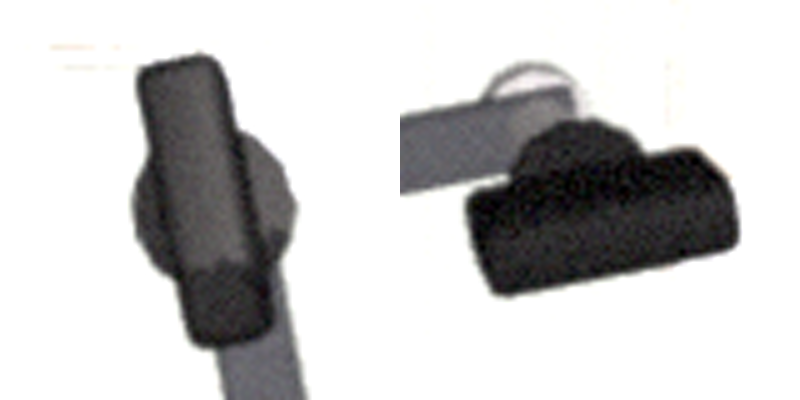

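```bash
python3 - <<'E'
from h import *
import json
np.set_printoptions(precision=4,suppress=True)
p={k:np.array(v) for k,v in json.load(open('w1.json')).items()}; p['k1']=float(p['k1'])
Z=.148
a,b=onz(p,(287,79.2),Z),onz(p,(297.4,135.4),Z); Rk=(a+b)/2; d=b-a
print('R',Rk,np.linalg.norm(d),np.degrees(np.arctan2(d[1],d[0])))
a,b=onz(p,(374.4,253.6),Z),onz(p,(422.6,244),Z); d=a-b; L=np.linalg.norm(d);u=d/L
print('u',u); n=np.array([u[1],-u[0],0]); 
Fk=(a+b)/2+n*.007*np.sign(n@np.array([0,-1,0])); print('F',Fk,L,np.degrees(np.arctan2(d[1],d[0])))
c1,c2=onz(p,(219,77),.05),onz(p,(415,76),.05); d=c1-c2; print('corners',c1,c2,np.linalg.norm(d),np.degrees(np.arctan2(d[1],d[0])))
h1,h2=onz(p,(295,172),.155),onz(p,(297,308),.155);d=h2-h1;print('handle',h1,h2,np.linalg.norm(d),np.degrees(np.arctan2(d[1],d[0]))-90)
for uv in [(297,375),(307,378)]: print('Lend',onz(p,uv,Z))
# fit deck: front->right vector in deck frame is (85,-110)
v=(Rk-Fk)[:2]; th=np.arctan2(v[1],v[0])-np.arctan2(-.110,.085); print('dist',np.linalg.norm(v),np.hypot(.11,.085),'yaw',np.degrees(th))
R=np.array([[np.cos(th),-np.sin(th)],[np.sin(th),np.cos(th)]])
D=Rk[:2]-R@[0,-.11]; print('deck',D,'left',D+R@[0,.11],'grip',D+R@[0,.011],D+R@[0,0])
E
```

```text
R [ 0.5968 -0.015   0.148 ] 0.04215881588804971 110.28579586318672
u [0.9271 0.3747 0.    ]
F [0.4936 0.0744 0.148 ] 0.04090745780219769 22.008064428706515
corners [ 0.6782 -0.0334  0.05  ] [ 0.49   -0.0683  0.05  ] 0.19142154269566777 10.504365900990077
handle [0.5865 0.0323 0.155 ] [0.566  0.1457 0.155 ] 0.11521851734033263 10.244395944087671
Lend [0.5549 0.2146 0.148 ]
Lend [0.5453 0.2161 0.148 ]
dist 0.1365495735896758 0.13901438774457844 yaw 11.39650188489833
deck [0.5751 0.0928] left [0.5534 0.2007] grip [0.5729 0.1036] [0.5751 0.0928]
```

The fit is consistent: deck yaw about 10.4°, deck point about (0.577, 0.0915). Front-to-right knob distance measured 136.5 mm against the expected 139 mm. I'll start with the front knob, hovering first.

jog_arm:
  translation:
    - [-0.0078,0.0226,0]
    - [-0.0078,0.0226,0]
    - [-0.0078,0.0226,0]
    - [0,0,0.012]
    - [0,0,0.012]
  roll: [0,0,0,0.124,0.124]

```text
time_s: 3.23
position: [0.4931, 0.0757, 0.3107]
tcp_rot: [[-0.075, -0.997, 0.003], [-0.997, 0.075, 0.002], [-0.002, -0.003, -1.0]]
ft_force: [0.7, 0.0, 0.1]
opening: 0.045
finger_force: 0.0
```

jog_arm:
  translation:
    - [0,0,0.012]
    - [0,0,0.012]
    - [0,0,0.012]
    - [0,0,0.012]
    - [0,0,0.012]
  roll: [0.124,0.124,0.124,0.124,0.124]

```text
time_s: 3.65
position: [0.4936, 0.0754, 0.249]
tcp_rot: [[-0.642, -0.767, 0.0], [-0.767, 0.642, 0.0], [-0.0, 0.0, -1.0]]
ft_force: [0.1, -0.2, 0.1]
opening: 0.045
finger_force: 0.0
```

jog_arm:
  translation:
    - [0,0,0.012]
    - [0,0,0.012]
    - [0,0,0.012]
    - [0,0,0.012]
    - [0,0,0]
  roll: [0.124,0.124,0.124,0.124,0]

```text
time_s: 4.07
position: [0.4922, 0.075, 0.1991]
tcp_rot: [[-0.928, -0.372, -0.005], [-0.372, 0.928, -0.002], [0.005, 0.0, -1.0]]
ft_force: [-0.4, -0.1, -0.5]
opening: 0.045
finger_force: 0.0
```

```bash
python3 - <<'E'
from h import *
o=robot.get_obs(); print(o['position'],yaw(o['tcp_rot']),o['q'])
p=optics.camera_params('wrist'); im=optics.get_image('wrist')[:,:,::-1].copy()
x=proj(p,[.4936,.0752,.148])[0]; print(x); cv2.circle(im,tuple(int(v) for v in x),3,(0,0,255),-1)
x=proj(p,[.5571,.1997,.148])[0]; print(x); cv2.circle(im,tuple(int(v) for v in x),3,(0,255,0),-1)
cv2.imwrite('pics/w2.png',im)
E
```

```text
[0.49218957 0.074968   0.19913657] -158.1646941410564 [ 2.73472223e+01  1.15341382e+01 -1.97992719e+01 -6.48359158e-02
 -5.89615085e+01 -9.54784135e+01]
[318.02098846 274.36981643]
[476.06394722 444.9497546 ]
```

View pics/w2.png

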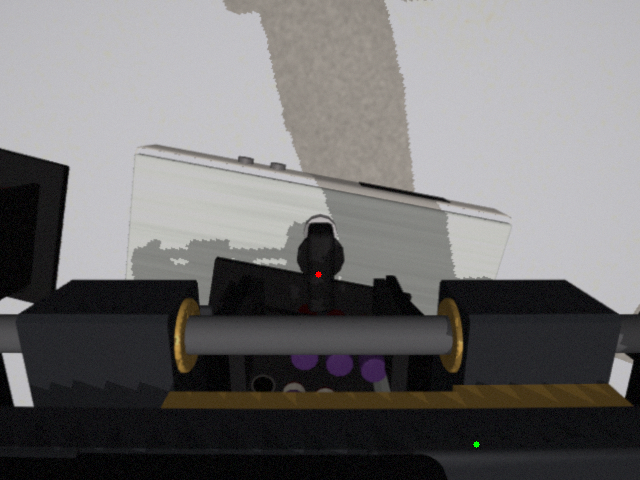

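The knob sits centred between the fingers, with the bar near column 320 and rows about 222–310, and the predicted point at (318,274). I'll descend, grip, and turn counterclockwise (negative roll).

jog_arm:
  translation:
    - [0,0,0.023]
    - [0,0,0.023]
    - [0,0,0.023]
    - [0,0,0]
  roll: [0,0,0,0]

```text
time_s: 4.45
position: [0.4915, 0.0746, 0.1295]
tcp_rot: [[-0.927, -0.375, -0.007], [-0.375, 0.927, -0.002], [0.007, 0.0, -1.0]]
ft_force: [-0.1, -0.7, 0.0]
opening: 0.0452
finger_force: 0.0
```

jog_arm:
  translation:
    - [0,0,0]
    - [0,0,0]
    - [0,0,0]
    - [0,0,0]
    - [0,0,0]
  roll: [0,0,0,0,0]
  fingers: 0.0

```text
time_s: 4.87
position: [0.4943, 0.0757, 0.1337]
tcp_rot: [[-0.928, -0.373, 0.002], [-0.373, 0.928, 0.001], [-0.002, 0.0, -1.0]]
ft_force: [-0.1, 0.2, -0.7]
opening: 0.0192
finger_force: 0.0
```

jog_arm:
  translation:
    - [0,0,0]
    - [0,0,0]
    - [0,0,0]
    - [0,0,0]
    - [0,0,0]
  roll: [0,-0.05,-0.05,-0.05,-0.05]

```text
time_s: 5.28
position: [0.4939, 0.0765, 0.1335]
tcp_rot: [[-0.834, -0.552, 0.001], [-0.552, 0.834, 0.002], [-0.002, 0.001, -1.0]]
ft_force: [-2.8, 4.6, 3.7]
opening: 0.0137
finger_force: 30.0
```

jog_arm:
  translation:
    - [0,0,0]
    - [0,0,0]
    - [0,0,0]
    - [0,0,0]
    - [0,0,0]
  roll: [-0.09,-0.09,-0.09,-0.09,-0.09]

```text
time_s: 5.7
position: [0.4943, 0.0762, 0.1335]
tcp_rot: [[-0.509, -0.861, 0.002], [-0.861, 0.509, 0.001], [-0.002, -0.001, -1.0]]
ft_force: [-1.1, 1.7, 1.9]
opening: 0.0137
finger_force: 30.0
```

jog_arm:
  translation:
    - [0,0,0]
    - [0,0,0]
    - [0,0,0]
    - [0,0,0]
    - [0,0,0]
  roll: [-0.09,-0.09,-0.09,-0.09,-0.09]

```text
time_s: 6.12
position: [0.4947, 0.0761, 0.1335]
tcp_rot: [[-0.084, -0.996, 0.003], [-0.996, 0.084, 0.001], [-0.001, -0.003, -1.0]]
ft_force: [0.7, 0.9, 0.9]
opening: 0.0136
finger_force: 30.0
```

```bash
python3 -c "
from h import *
o=robot.get_obs(); print(o['position'],yaw(o['tcp_rot']),o['ft_force'],o['ft_torque'],o['finger_force'],o['time_s'])"
```

```text
[0.49474409 0.07605627 0.13349129] -94.82272587812012 [0.70487239 0.9376564  0.88423131] [ 0.38248831 -0.14114692 -0.07455299] 30.0190889951773 6.1167
```

jog_arm:
  translation:
    - [0,0,0]
    - [0,0,0]
    - [0,0,0]
    - [0,0,0]
    - [0,0,0]
  roll: [-0.04,-0.04,-0.04,-0.04,0]

```text
time_s: 6.53
position: [0.4949, 0.076, 0.1335]
tcp_rot: [[0.07, -0.998, 0.003], [-0.998, -0.07, 0.002], [-0.001, -0.003, -1.0]]
ft_force: [1.1, 0.9, 1.7]
opening: 0.0141
finger_force: 30.9
```

```bash
python3 -c "
from h import *
o=robot.get_obs(); print(o['position'],yaw(o['tcp_rot']),o['ft_force'],o['ft_torque'],o['opening'],o['time_s'])"
```

```text
[0.49488142 0.07595549 0.13347505] -86.00826514400404 [1.12798282 0.89242027 1.67572118] [ 0.23100628 -0.37742325 -0.76109426] 0.014066932034974285 6.5333
```

The front knob is at its stop: yaw 94°, with the z torque jumped to −0.76 N m. I'll release, rise, and go above the left knob.

jog_arm:
  translation:
    - [0,0,0]
    - [0,0,0]
    - [0,0,0]
    - [0,0,0]
    - [0,0,-0.02]
  roll: [0,0,0,0,0]
  fingers: 0.045

```text
time_s: 6.95
position: [0.4908, 0.0745, 0.1492]
tcp_rot: [[0.07, -0.998, -0.009], [-0.998, -0.07, -0.003], [0.002, 0.009, -1.0]]
ft_force: [0.7, 0.1, 0.3]
opening: 0.0393
finger_force: 0.0
```

jog_arm:
  translation:
    - [0,0,-0.027]
    - [0,0,-0.027]
    - [-0.0297,-0.0178,0]
    - [-0.0297,-0.0178,0]
    - [-0.0297,-0.0178,0]
  roll: [0,0,0,0,0]

```text
time_s: 7.37
position: [0.541, 0.1689, 0.2075]
tcp_rot: [[0.07, -0.998, 0.001], [-0.998, -0.07, 0.001], [-0.001, -0.001, -1.0]]
ft_force: [-0.5, 0.9, 0.8]
opening: 0.0449
finger_force: 0.0
```

jog_arm:
  translation:
    - [-0.0297,-0.0178,0]
    - [0,0,0]
    - [0,0,0]
    - [0,0,0]
    - [0,0,0]
  roll: [0,-0.117,-0.117,-0.116,0]

```text
time_s: 7.78
position: [0.5561, 0.1992, 0.2059]
tcp_rot: [[0.411, -0.912, -0.001], [-0.912, -0.411, -0.001], [0.0, 0.001, -1.0]]
ft_force: [-0.3, -0.2, 0.5]
opening: 0.0449
finger_force: 0.0
```

```bash
python3 - <<'E'
from h import *
o=robot.get_obs(); print(o['position'],yaw(o['tcp_rot']),o['time_s'],o['opening'])
p=optics.camera_params('wrist'); im=optics.get_image('wrist')[:,:,::-1].copy()
cv2.imwrite('pics/w3raw.png',im)
for X,c in (([.5576,.1995,.148],(0,0,255)),([.4949,.076,.148],(0,255,0))):
  x=proj(p,X)[0]; print(x); cv2.circle(im,tuple(int(v) for v in x),2,c,-1)
cv2.imwrite('pics/w3.png',np.clip(im*1.5,0,255).astype(np.uint8))
E
```

```text
[0.5560588  0.19918372 0.20589522] -65.73416616355279 7.7833 0.044922040399981565
[311.54155843 263.34985286]
[537.08539701  90.29408714]
```

View pics/w3.png

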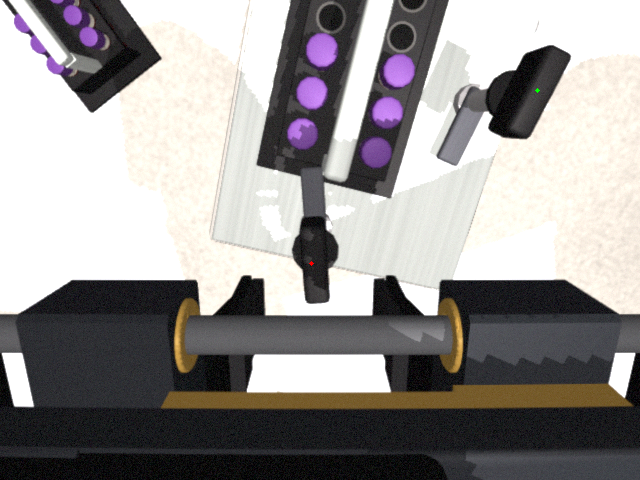

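The left knob's bar is centred at about (315,260), rows 218–302, in line with the tool and within 2 mm of the estimate. The front toe is clear of the rack, at about (457,148). I'll grip and turn the left knob.

jog_arm:
  translation:
    - [0,0,0.025]
    - [0,0,0.025]
    - [0,0,0.025]
    - [0,0,0]
  roll: [0,0,0,0]

```text
time_s: 8.17
position: [0.5529, 0.1971, 0.1264]
tcp_rot: [[0.405, -0.914, -0.01], [-0.914, -0.405, -0.005], [0.0, 0.011, -1.0]]
ft_force: [-1.7, -0.7, -0.7]
opening: 0.0451
finger_force: 0.0
```

jog_arm:
  translation:
    - [0,0,0]
    - [0,0,0]
    - [0,0,0]
    - [0,0,0]
    - [0,0,0]
  roll: [0,0,0,0,0]
  fingers: 0.0

```text
time_s: 8.58
position: [0.5569, 0.1993, 0.1329]
tcp_rot: [[0.408, -0.913, 0.002], [-0.913, -0.408, 0.001], [-0.0, -0.002, -1.0]]
ft_force: [-0.8, 0.7, 0.1]
opening: 0.0193
finger_force: 0.0
```

jog_arm:
  translation:
    - [0,0,0]
    - [0,0,0]
    - [0,0,0]
    - [0,0,0]
    - [0,0,0]
  roll: [0,0,-0.05,-0.05,-0.05]

```text
time_s: 9.0
position: [0.5581, 0.1998, 0.1328]
tcp_rot: [[0.543, -0.84, 0.004], [-0.84, -0.543, 0.002], [0.001, -0.005, -1.0]]
ft_force: [4.3, 0.4, 0.6]
opening: 0.0137
finger_force: 29.8
```

jog_arm:
  translation:
    - [0,0,0]
    - [0,0,0]
    - [0,0,0]
    - [0,0,0]
    - [0,0,0]
  roll: [-0.09,-0.09,-0.09,-0.09,-0.09]

```text
time_s: 9.42
position: [0.5588, 0.2005, 0.1328]
tcp_rot: [[0.855, -0.518, 0.006], [-0.519, -0.855, 0.003], [0.003, -0.006, -1.0]]
ft_force: [5.0, 2.3, 1.2]
opening: 0.014
finger_force: 29.8
```

jog_arm:
  translation:
    - [0,0,0]
    - [0,0,0]
    - [0,0,0]
    - [0,0,0]
    - [0,0,0]
  roll: [-0.09,-0.09,-0.09,-0.09,-0.06]

```text
time_s: 9.83
position: [0.559, 0.2012, 0.1328]
tcp_rot: [[0.992, -0.125, 0.007], [-0.125, -0.992, 0.004], [0.006, -0.005, -1.0]]
ft_force: [5.1, 4.6, -1.6]
opening: 0.0139
finger_force: 29.9
```

```bash
python3 -c "
from h import *
o=robot.get_obs(); print(o['position'],yaw(o['tcp_rot']),o['ft_force'],o['ft_torque'],o['opening'],o['time_s'])"
```

```text
[0.55903472 0.20123124 0.1328448 ] -7.1775957829044525 [ 5.14426917  4.58136249 -1.55640311] [ 1.09960169 -1.28296213 -0.12295884] 0.013893726190622038 9.8333
```

jog_arm:
  translation:
    - [0,0,0]
    - [0,0,0]
    - [0,0,0]
    - [0,0,0]
    - [0,0,0]
  roll: [-0.04,-0.04,-0.04,-0.04,0]

```text
time_s: 10.25
position: [0.5589, 0.2015, 0.1328]
tcp_rot: [[1.0, 0.031, 0.007], [0.031, -1.0, 0.005], [0.007, -0.005, -1.0]]
ft_force: [4.2, 4.7, -0.9]
opening: 0.0139
finger_force: 30.1
```

```bash
python3 -c "
from h import *
o=robot.get_obs(); print(o['position'],yaw(o['tcp_rot']),o['ft_force'],o['ft_torque'],o['opening'],o['time_s'])"
```

```text
[0.55894161 0.20152947 0.13284225] 1.7487266050853425 [ 4.23658026  4.74536123 -0.88102351] [ 1.24475822 -1.27455006 -0.45449823] 0.013907611526438907 10.25
```

One more nudge to confirm the stop.

jog_arm:
  translation:
    - [0,0,0]
    - [0,0,0]
    - [0,0,0]
  roll: [-0.03,-0.03,0]

```text
time_s: 10.5
position: [0.5587, 0.2015, 0.1328]
tcp_rot: [[0.996, 0.089, 0.006], [0.089, -0.996, 0.006], [0.007, -0.005, -1.0]]
ft_force: [4.0, 5.5, -0.7]
opening: 0.0142
finger_force: 31.3
```

```bash
python3 -c "
from h import *
o=robot.get_obs(); print(o['position'],yaw(o['tcp_rot']),o['ft_force'],o['ft_torque'],o['opening'],o['time_s'])"
```

```text
[0.55866686 0.20153504 0.13280524] 5.081356485613273 [ 3.95191921  5.46003228 -0.69331512] [ 1.33653082 -1.02328847 -0.74136765] 0.014230332935168675 10.5
```

The left knob is at its stop (z torque −0.74 N m). I'll release and go to the right knob.

jog_arm:
  translation:
    - [0,0,0]
    - [0,0,0]
    - [0,0,0]
    - [0,0,0]
    - [0,0,-0.02]
  roll: [0,0,0,0,0]
  fingers: 0.04

```text
time_s: 10.92
position: [0.5533, 0.1973, 0.1475]
tcp_rot: [[0.996, 0.089, -0.009], [0.089, -0.996, -0.005], [-0.01, 0.004, -1.0]]
ft_force: [-0.9, -0.1, -0.8]
opening: 0.0368
finger_force: 0.0
```

jog_arm:
  translation:
    - [0,0,-0.03]
    - [0,0,-0.03]
    - [0.0033,0.0366,0]
    - [0.0033,0.0366,0]
    - [0.0033,0.0366,0]
  roll: [0,0,0,0,0]

```text
time_s: 11.33
position: [0.5756, 0.0897, 0.212]
tcp_rot: [[0.996, 0.092, -0.0], [0.092, -0.996, 0.0], [-0.0, -0.0, -1.0]]
ft_force: [-0.1, 0.1, -0.7]
opening: 0.0399
finger_force: 0.0
```

jog_arm:
  translation:
    - [0.0033,0.0366,0]
    - [0.0033,0.0366,0]
    - [0.0033,0.0366,0]
    - [0,0,0]
    - [0,0,0]
  roll: [0,0,0,0.1187,0.1187]

```text
time_s: 11.75
position: [0.5952, -0.0205, 0.2109]
tcp_rot: [[0.988, -0.156, -0.002], [-0.156, -0.988, -0.0], [-0.002, 0.001, -1.0]]
ft_force: [-0.0, 0.1, -0.5]
opening: 0.0396
finger_force: 0.0
```

jog_arm:
  translation:
    - [0,0,0]
    - [0,0,0]
    - [0,0,0]
    - [0,0,0]
    - [0,0,0]
  roll: [0.1187,0.1187,0.1187,0.1187,0.1187]

```text
time_s: 12.17
position: [0.5951, -0.0182, 0.2111]
tcp_rot: [[0.734, -0.679, -0.002], [-0.679, -0.734, -0.0], [-0.001, 0.001, -1.0]]
ft_force: [0.5, 0.5, 0.3]
opening: 0.0401
finger_force: 0.0
```

jog_arm:
  translation:
    - [0,0,0]
    - [0,0,0]
    - [0,0,0]
    - [0,0,0]
    - [0,0,0]
  roll: [0.1187,0.1187,0.1187,0.1187,0]

```text
time_s: 12.58
position: [0.5952, -0.0181, 0.2111]
tcp_rot: [[0.346, -0.938, -0.002], [-0.938, -0.346, -0.0], [-0.0, 0.002, -1.0]]
ft_force: [-0.7, 0.2, 0.3]
opening: 0.0401
finger_force: 0.0
```

```bash
python3 - <<'E'
from h import *
o=robot.get_obs(); print(o['position'],yaw(o['tcp_rot']),o['time_s'],o['opening'],o['ft_force'])
p=optics.camera_params('wrist'); im=optics.get_image('wrist')[:,:,::-1].copy()
cv2.imwrite('pics/w4raw.png',im)
for X,c in (([.598,-.0155,.148],(0,0,255)),):
  x=proj(p,X)[0]; print(x); cv2.circle(im,tuple(int(v) for v in x),2,c,-1)
cv2.imwrite('pics/w4.png',np.clip(im*1.5,0,255).astype(np.uint8))
E
```

```text
[ 0.59516698 -0.0181072   0.21108815] -69.772944752553 12.5833 0.04013383990500464 [-0.69496325  0.18978979  0.25709002]
[307.8943458  263.61898868]
```

View pics/w4.png

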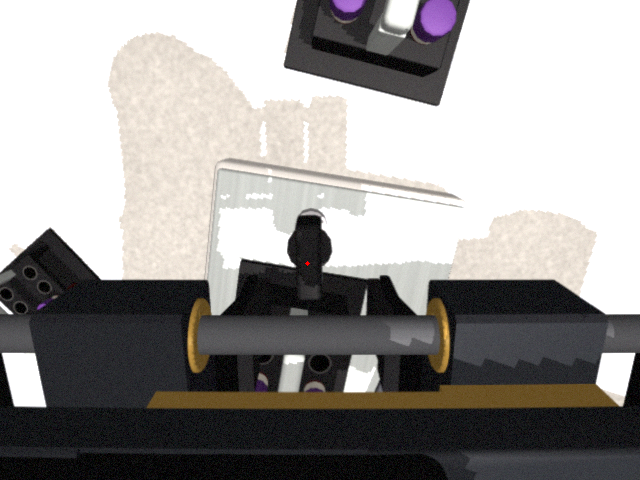

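The right knob's bar is at about (310,257), rows 213–297, matching the estimate to 3 mm. I'll correct, descend, grip and turn.

jog_arm:
  translation:
    - [-0.0014,-0.0037,0.026]
    - [0,0,0.026]
    - [0,0,0.026]
    - [0,0,0]
  roll: [0,0,0,0]

```text
time_s: 12.97
position: [0.5947, -0.0157, 0.1279]
tcp_rot: [[0.349, -0.937, -0.012], [-0.937, -0.349, -0.001], [-0.003, 0.011, -1.0]]
ft_force: [0.0, 0.3, -0.3]
opening: 0.0402
finger_force: 0.0
```

jog_arm:
  translation:
    - [0,0,0]
    - [0,0,0]
    - [0,0,0]
    - [0,0,0]
    - [0,0,0]
  roll: [0,0,0,0,0]
  fingers: 0.0

```text
time_s: 13.38
position: [0.5996, -0.0152, 0.135]
tcp_rot: [[0.348, -0.937, 0.003], [-0.937, -0.348, 0.001], [0.0, -0.003, -1.0]]
ft_force: [0.4, 0.6, 0.1]
opening: 0.0144
finger_force: 2.2
```

jog_arm:
  translation:
    - [0,0,0]
    - [0,0,0]
    - [0,0,0]
    - [0,0,0]
    - [0,0,0]
  roll: [0,0,-0.05,-0.05,-0.05]

```text
time_s: 13.8
position: [0.5999, -0.0151, 0.135]
tcp_rot: [[0.487, -0.874, 0.003], [-0.874, -0.487, 0.0], [0.001, -0.003, -1.0]]
ft_force: [0.8, 1.1, 4.7]
opening: 0.0134
finger_force: 30.0
```

jog_arm:
  translation:
    - [0,0,0]
    - [0,0,0]
    - [0,0,0]
    - [0,0,0]
    - [0,0,0]
  roll: [-0.09,-0.09,-0.09,-0.09,-0.09]

```text
time_s: 14.22
position: [0.6002, -0.0148, 0.135]
tcp_rot: [[0.819, -0.573, 0.004], [-0.573, -0.819, 0.001], [0.003, -0.003, -1.0]]
ft_force: [0.4, 1.9, 3.9]
opening: 0.0139
finger_force: 30.0
```

jog_arm:
  translation:
    - [0,0,0]
    - [0,0,0]
    - [0,0,0]
    - [0,0,0]
    - [0,0,0]
  roll: [-0.09,-0.09,-0.09,-0.09,-0.09]

```text
time_s: 14.63
position: [0.6003, -0.0145, 0.135]
tcp_rot: [[0.987, -0.16, 0.004], [-0.16, -0.987, 0.001], [0.004, -0.002, -1.0]]
ft_force: [1.9, 3.1, 4.2]
opening: 0.014
finger_force: 30.0
```

jog_arm:
  translation:
    - [0,0,0]
    - [0,0,0]
    - [0,0,0]
    - [0,0,0]
    - [0,0,0]
  roll: [-0.04,-0.04,-0.04,-0.04,0]

```text
time_s: 15.05
position: [0.6003, -0.0144, 0.135]
tcp_rot: [[1.0, -0.004, 0.004], [-0.004, -1.0, 0.001], [0.004, -0.001, -1.0]]
ft_force: [1.3, 3.9, 5.1]
opening: 0.0138
finger_force: 30.0
```

```bash
python3 -c "
from h import *
o=robot.get_obs(); print(o['position'],yaw(o['tcp_rot']),o['ft_force'],o['ft_torque'],o['opening'],o['time_s'])"
```

```text
[ 0.60034584 -0.01435695  0.13500282] -0.2217214422762511 [1.27398401 3.8844954  5.0543844 ] [ 1.10792804 -0.11956001  0.0293969 ] 0.013768549595055387 15.05
```

jog_arm:
  translation:
    - [0,0,0]
    - [0,0,0]
    - [0,0,0]
    - [0,0,0]
  roll: [-0.04,-0.03,-0.03,0]

```text
time_s: 15.38
position: [0.6006, -0.0144, 0.135]
tcp_rot: [[0.996, 0.092, 0.005], [0.092, -0.996, 0.002], [0.005, -0.001, -1.0]]
ft_force: [1.5, 4.4, 4.7]
opening: 0.0145
finger_force: 31.4
```

```bash
python3 -c "
from h import *
o=robot.get_obs(); print(o['position'],yaw(o['tcp_rot']),o['ft_force'],o['ft_torque'],o['opening'],o['time_s'])"
```

```text
[ 0.60060752 -0.01436391  0.13498516] 5.2690744973849375 [1.47249382 4.40211207 4.7478676 ] [ 1.28197493 -0.44749442 -0.74469676] 0.014473801535475332 15.3833
```

The right knob is at its stop. The axes give L–R = 220 mm ✓, deck point about (0.579, 0.093), yaw about 10.7°. I'll release and go above the handle grip point, about (0.577, 0.104).

jog_arm:
  translation:
    - [0,0,0]
    - [0,0,0]
    - [0,0,0]
    - [0,0,0]
    - [0,0,-0.02]
  roll: [0,0,0,0,0]
  fingers: 0.04

```text
time_s: 15.8
position: [0.5952, -0.016, 0.1489]
tcp_rot: [[0.996, 0.093, -0.011], [0.093, -0.996, -0.001], [-0.011, 0.0, -1.0]]
ft_force: [-0.4, -0.1, -1.0]
opening: 0.037
finger_force: 0.0
```

jog_arm:
  translation:
    - [0,0,-0.035]
    - [0,0,-0.035]
    - [-0.0032,-0.03,0]
    - [-0.0032,-0.03,0]
    - [-0.0032,-0.03,0]
  roll: [0,0,0,0,0]

```text
time_s: 16.22
position: [0.5801, 0.0735, 0.2237]
tcp_rot: [[0.996, 0.092, -0.0], [0.092, -0.996, -0.0], [-0.0, -0.0, -1.0]]
ft_force: [0.7, 0.6, 1.0]
opening: 0.0399
finger_force: 0.0
```

jog_arm:
  translation:
    - [-0.0032,-0.03,0]
    - [0,0,0]
    - [0,0,0]
    - [0,0,0]
    - [0,0,0]
  roll: [0,0.123,0.123,0.123,0.123]

```text
time_s: 16.63
position: [0.5741, 0.1028, 0.2228]
tcp_rot: [[0.92, -0.392, -0.002], [-0.392, -0.92, -0.001], [-0.001, 0.002, -1.0]]
ft_force: [0.3, 0.6, 0.1]
opening: 0.0401
finger_force: 0.0
```

jog_arm:
  translation:
    - [0,0,0]
    - [0,0,0]
    - [0,0,0]
    - [0,0,0]
    - [0,0,0]
  roll: [0.123,0.123,0.123,0.123,0.123]

```text
time_s: 17.05
position: [0.5742, 0.1024, 0.2228]
tcp_rot: [[0.524, -0.852, -0.002], [-0.852, -0.524, -0.001], [-0.0, 0.002, -1.0]]
ft_force: [-0.9, 0.5, -0.5]
opening: 0.0401
finger_force: 0.0
```

jog_arm:
  translation:
    - [0,0,0]
    - [0,0,0]
    - [0,0,0]
    - [0,0,0]
    - [0,0,0]
  roll: [0.123,0.123,0.123,0,0]

```text
time_s: 17.47
position: [0.5744, 0.1026, 0.223]
tcp_rot: [[0.191, -0.982, -0.001], [-0.982, -0.191, -0.001], [0.0, 0.001, -1.0]]
ft_force: [-0.2, -0.1, 0.5]
opening: 0.04
finger_force: 0.0
```

```bash
python3 - <<'E'
from h import *
o=robot.get_obs(); print(o['position'],yaw(o['tcp_rot']),o['time_s'],o['opening'],o['ft_force'])
p=optics.camera_params('wrist'); im=optics.get_image('wrist')[:,:,::-1].copy()
cv2.imwrite('pics/w5raw.png',im)
X=[[.577,.1038,.155],[.577+.0099,.1038-.052,.155],[.577+.186*.064,.1038-.983*.064,.155]]
for x in proj(p,X):
  print(x); cv2.circle(im,tuple(int(v) for v in x),2,(0,0,255),-1)
cv2.imwrite('pics/w5.png',np.clip(im*1.5,0,255).astype(np.uint8))
E
```

```text
[0.57439618 0.10257646 0.22303176] -78.9894713191633 17.4667 0.040035455725441114 [-0.15525997 -0.0714422   0.46179916]
[309.63450869 260.05851177]
[309.56252201 162.63035989]
[309.69114274 140.68691489]
```

View pics/w5.png

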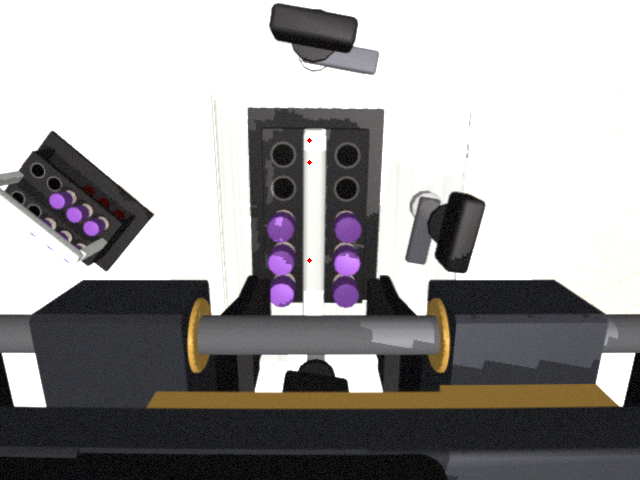

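The view is as expected. The handle bar is at column 314, its far end at row 129 (predicted about 131), and all three toes are off the rack. The lateral offset is within 3 mm. I'll descend gently and grip.

jog_arm:
  translation:
    - [-0.001,0,0.02]
    - [0,0,0.02]
    - [0,0,0.02]
    - [0,0,0.012]
    - [0,0,0.006]
  roll: [0,0,0,0,0]

```text
time_s: 17.93
position: [0.5733, 0.1034, 0.1433]
tcp_rot: [[0.19, -0.982, -0.004], [-0.982, -0.19, -0.001], [0.001, 0.004, -1.0]]
ft_force: [-0.3, -0.4, 0.5]
opening: 0.0399
finger_force: 0.0
```

jog_arm:
  translation:
    - [0,0,0.003]
    - [0,0,0]
    - [0,0,0]
    - [0,0,0]
  roll: [0,0,0,0]

```text
time_s: 18.27
position: [0.5752, 0.1041, 0.1436]
tcp_rot: [[0.189, -0.982, 0.002], [-0.982, -0.189, 0.001], [-0.0, -0.002, -1.0]]
ft_force: [0.3, -0.3, -0.3]
opening: 0.0398
finger_force: 0.0
```

jog_arm:
  translation:
    - [0,0,0]
    - [0,0,0]
    - [0,0,0]
    - [0,0,0]
    - [0,0,0]
  roll: [0,0,0,0,0]
  fingers: 0.0

```text
time_s: 18.68
position: [0.575, 0.1041, 0.1429]
tcp_rot: [[0.188, -0.982, 0.001], [-0.982, -0.188, 0.0], [-0.0, -0.001, -1.0]]
ft_force: [3.1, 0.5, 2.4]
opening: 0.0144
finger_force: 1.5
```

jog_arm:
  translation:
    - [0,0,0]
    - [0,0,0]
    - [0,0,0]
  roll: [0,0,0]

```text
time_s: 18.93
position: [0.5753, 0.1041, 0.1429]
tcp_rot: [[0.188, -0.982, 0.002], [-0.982, -0.188, 0.0], [-0.0, -0.002, -1.0]]
ft_force: [2.2, -0.6, 1.5]
opening: 0.0118
finger_force: 30.0
```

jog_arm:
  translation:
    - [0,0,-0.002]
    - [0,0,-0.004]
    - [0,0,-0.004]
    - [0,0,0]
    - [0,0,0]
  roll: [0,0,0,0,0]

```text
time_s: 19.35
position: [0.5743, 0.1039, 0.1525]
tcp_rot: [[0.188, -0.982, -0.0], [-0.982, -0.188, 0.0], [-0.0, 0.0, -1.0]]
ft_force: [1.1, 0.3, -3.3]
opening: 0.0116
finger_force: 30.0
```

```bash
python3 -c "
from h import *
o=robot.get_obs(); print(o['position'],yaw(o['tcp_rot']),o['ft_force'],o['ft_torque'],o['opening'],o['time_s'])"
```

```text
[0.57433694 0.10391866 0.15254798] -79.16077398803127 [ 1.08895433  0.26543055 -3.29139709] [ 0.10020094 -0.01136695  0.02839372] 0.01160207422855709 19.35
```

The weight reads about 3.3 N, so the rack is free with no toe catching. I'll lift the remaining 9 cm.

jog_arm:
  translation:
    - [0,0,-0.004]
    - [0,0,-0.008]
    - [0,0,-0.01]
    - [0,0,-0.01]
    - [0,0,-0.01]
  roll: [0,0,0,0,0]

```text
time_s: 19.77
position: [0.5749, 0.104, 0.1962]
tcp_rot: [[0.188, -0.982, 0.001], [-0.982, -0.188, 0.0], [-0.0, -0.001, -1.0]]
ft_force: [0.0, -0.8, -3.4]
opening: 0.0117
finger_force: 30.0
```

jog_arm:
  translation:
    - [0,0,-0.01]
    - [0,0,-0.01]
    - [0,0,-0.01]
    - [0,0,-0.008]
    - [0,0,-0.006]
  roll: [0,0,0,0,0]

```text
time_s: 20.18
position: [0.5749, 0.104, 0.24]
tcp_rot: [[0.188, -0.982, 0.001], [-0.982, -0.188, 0.001], [-0.0, -0.001, -1.0]]
ft_force: [-0.2, -0.4, -3.0]
opening: 0.0118
finger_force: 30.0
```

jog_arm:
  translation:
    - [0,0,-0.003]
    - [0,0,-0.001]
    - [0,0,0]
    - [0,0,0]
    - [0,0,0]
  roll: [0,0,0,0,0]

```text
time_s: 20.6
position: [0.5743, 0.1038, 0.2418]
tcp_rot: [[0.188, -0.982, -0.001], [-0.982, -0.188, -0.0], [0.0, 0.001, -1.0]]
ft_force: [0.0, -0.4, -3.3]
opening: 0.0117
finger_force: 30.0
```

jog_arm:
  translation:
    - [0,0,0]
    - [0,0,0]
    - [0,0,0]
    - [0,0,0]
    - [0,0,0]
  roll: [0,0,0,0,0]

```text
time_s: 21.02
position: [0.5746, 0.1039, 0.2425]
tcp_rot: [[0.188, -0.982, -0.0], [-0.982, -0.188, -0.0], [0.0, 0.0, -1.0]]
ft_force: [-0.4, -0.3, -3.9]
opening: 0.0116
finger_force: 30.0
```

```bash
python3 - <<'E'
from h import *
o=robot.get_obs(); print(o['position'],yaw(o['tcp_rot']),o['ft_force'],o['ft_torque'],o['opening'],o['time_s'],abs(o['qd']).max())
w=optics.get_image('wrist')[:,:,::-1]; s=optics.get_image('side')[:,:,::-1]
a=cv2.resize(w,(400,300)); b=cv2.resize(s[200:380,200:440],(400,300))
cv2.imwrite('pics/end.png',np.clip(np.hstack([a,b])*1.5,0,255).astype(np.uint8))
E
```

```text
[0.57457213 0.10393614 0.24249592] -79.15300698336623 [-0.3542112  -0.27785365 -3.88113894] [ 1.00743923e-01 -5.00947239e-05  1.20893608e-02] 0.011584393174518055 21.0167 0.11562153588583068
```

View pics/end.png

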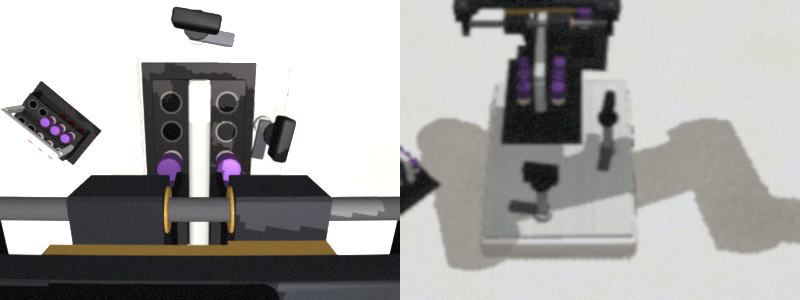

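The rack hangs level in the gripper, 99.6 mm up. In the side crop the front toe (605,160) and the left toe (520,208) have swung clear, and in the wrist crop the right toe (215,38) has too. Handing in.

```bash
python3 -c "
from plant import robot
print(robot.finish_job())"
```

```text
the job is handed in; nothing more can be done
None
```

I turned all three clamp knobs counterclockwise to their end stops, lifted the rack straight up about 10 cm by its handle, and handed the job in with the gripper still holding it level and still.

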